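# Rack the incoming specimens by cap colour

## Task

Four capped specimens have just come in at the lab bench: put each one into the rack of the same colour as its cap, standing upright and right down on the floor of either well. Keep the specimens upright on the way and lower them in rather than dropping them, and leave the test-strip vial and the dropper bottle standing where they are.

Things in the scene. Friction and masses are not known exactly. Their poses are not given: they have to be found in the camera images.
- pot_yellow: loose 60 ml specimen pot, white with a paper label and a ribbed yellow screw cap, closed and round: body diameter 42, cap diameter 46 and 16 tall, whole height 70 mm, about 75 g. It stands upright on the bench. Origin: centre of its underside, z up along its axis.
- pot_green: loose 60 ml specimen pot, white with a paper label and a ribbed green screw cap, closed and round: body diameter 42, cap diameter 46 and 16 tall, whole height 70 mm, about 75 g. It stands upright on the bench. Origin: centre of its underside, z up along its axis.
- tube_red: loose 30 ml specimen tube with a flat foot, white with a paper label and a ribbed red screw cap, closed and round: body diameter 28, cap diameter 31 and 20 tall, whole height 92 mm, about 45 g. It stands upright on the bench. Origin: centre of its underside, z up along its axis.
- tube_blue: loose 30 ml specimen tube with a flat foot, white with a paper label and a ribbed blue screw cap, closed and round: body diameter 28, cap diameter 31 and 20 tall, whole height 92 mm, about 45 g. It stands upright on the bench. Origin: centre of its underside, z up along its axis.
- rack_yellow: yellow plastic specimen rack, fixed to the bench, 76 x 142 x 30 mm (x, y, z) plus a small finger tab standing out 8 mm at each y end, with two round wells side by side along its y axis, both empty: well diameter 58, well centres at y = +34 and y = -34 mm from its origin, well floor 6 mm above the bench, rim 30 mm above it. Origin: centre of its underside, z up.
- rack_green: green plastic specimen rack, fixed to the bench, 76 x 142 x 30 mm (x, y, z) plus a small finger tab standing out 8 mm at each y end, with two round wells side by side along its y axis, both empty: well diameter 58, well centres at y = +34 and y = -34 mm from its origin, well floor 6 mm above the bench, rim 30 mm above it. Origin: centre of its underside, z up.
- rack_red: red plastic specimen rack, fixed to the bench, 64 x 118 x 30 mm (x, y, z) plus a small finger tab standing out 8 mm at each y end, with two round wells side by side along its y axis, both empty: well diameter 46, well centres at y = +28 and y = -28 mm from its origin, well floor 6 mm above the bench, rim 30 mm above it. Origin: centre of its underside, z up.
- rack_blue: blue plastic specimen rack, fixed to the bench, 64 x 118 x 30 mm (x, y, z) plus a small finger tab standing out 8 mm at each y end, with two round wells side by side along its y axis, both empty: well diameter 46, well centres at y = +28 and y = -28 mm from its origin, well floor 6 mm above the bench, rim 30 mm above it. Origin: centre of its underside, z up.
- strip_vial: bystander: loose test-strip vial standing upright, white label with a colour chart, black cap; diameter 47, height 105 mm, about 90 g. Origin: centre of its underside, z up.
- dropper: bystander: loose small white dropper bottle standing upright, with a pointed grey cap; diameter 29, height 75 mm, about 35 g. Origin: centre of its underside, z up.
There are look-alikes about, which are no part of the job. Several things have the shape of the rack_blue; the one meant has the colours described above.

How it is judged:
At the end, for the whole second after the job is handed in: Each of the four specimens stands in a well of the rack of its cap's colour (origin within 20 mm of the rack's centre line in x and 50 mm in y), its foot on the well floor (2 to 11 mm above the bench), within 7 degrees of upright, released and at rest (x of pot_yellow in the frame of rack_yellow between -0.02 and 0.02 m and y of pot_yellow in the frame of rack_yellow between -0.05 and 0.05 m and height (world z) of pot_yellow between 0.002 and 0.011 m and angle between each of pot_yellow, pot_green, tube_red, tube_blue's own z axis and vertical below 0.12 rad and linear speed of each of pot_yellow, pot_green, tube_red, tube_blue below 0.02 m/s and contact force between the fingers and pot_yellow below 0.1 N and x of pot_green in the frame of rack_green between -0.02 and 0.02 m and y of pot_green in the frame of rack_green between -0.05 and 0.05 m and height (world z) of pot_green between 0.002 and 0.011 m and contact force between the fingers and pot_green below 0.1 N and x of tube_red in the frame of rack_red between -0.02 and 0.02 m and y of tube_red in the frame of rack_red between -0.05 and 0.05 m and height (world z) of tube_red between 0.002 and 0.011 m and contact force between the fingers and tube_red below 0.1 N and x of tube_blue in the frame of rack_blue between -0.02 and 0.02 m and y of tube_blue in the frame of rack_blue between -0.05 and 0.05 m and height (world z) of tube_blue between 0.002 and 0.011 m and contact force between the fingers and tube_blue below 0.1 N); the robot touches nothing.
It fails at once if a specimen is tipped more than 35 degrees from upright (angle between any of pot_yellow, pot_green, tube_red, tube_blue's own z axis and vertical above 0.61 rad).
It fails at once if a specimen is dropped: it falls free with its foot more than 45 mm above the bench ((height (world z) of pot_yellow above 0.045 m and contact force between the fingers and pot_yellow below 0.05 N and linear speed of pot_yellow above 0.2 m/s) or (height (world z) of pot_green above 0.045 m and contact force between the fingers and pot_green below 0.05 N and linear speed of pot_green above 0.2 m/s) or (height (world z) of tube_red above 0.045 m and contact force between the fingers and tube_red below 0.05 N and linear speed of tube_red above 0.2 m/s) or (height (world z) of tube_blue above 0.045 m and contact force between the fingers and tube_blue below 0.05 N and linear speed of tube_blue above 0.2 m/s)).
It fails at once if the test-strip vial is pushed more than 30 mm from its place, or tipped over (distance of strip_vial from where it was at the start of the episode above 0.03 m or angle between strip_vial's own z axis and vertical above 0.35 rad).
It fails at once if the dropper bottle is pushed more than 30 mm from its place, or tipped over (distance of dropper from where it was at the start of the episode above 0.03 m or angle between dropper's own z axis and vertical above 0.35 rad).
It also fails if it takes over 102 s, if anything falls off the work surface, if the arm or the gripper's body presses on something with over 40 N, if the wrist force passes 120 N, or if a joint passes its speed limit or range.

## Robot

A 7-joint arm with a two-finger parallel gripper is mounted at the origin on the work surface. World frame = base frame: x ahead of the robot, y to its left, z up, the work surface at z = 0. Lengths are in m, angles in rad, forces in N, time in s.
With the tool pointing down it reaches from about 0.425 to 0.825 m from the base axis. Payload 3.6 kg.
Tool frame: the origin (TCP) lies between the finger pads; the fingertips stand 8 mm ahead of it and the grasp point (between the pads) lies 11 mm behind it (env.tcp_to_tips is the distance from the TCP to the fingertips, in m); z points along the fingers, y is the line along which they close (so a half turn about z gives the same grasp; the last joint's range is limited). The gripper opens to 85 mm and grips with 20 to 120 N. Pads are 22 mm wide; open, the fingers measure 114 mm over their backs; the gripper's body (76 mm by 85 mm) begins 54 mm behind the grasp point. The pads swing forward as they close: fully open they stand 13 mm farther back than shut.
Start: joints at [1.315, 0.615, -0.013, 1.423, 0.008, 1.103, -0.04], TCP at [0.148, -0.633, 0.215] pointing down, gripper open.
Joint ranges: [-3.12, 3.12], [-0.3, 2.06], [-1.34, 1.32], [0.26, 2.42], [-1.36, 4.5], [0.01, 1.98], [-2.84, 2.84]. Speed limits (rad/s): [2.79, 2.79, 3.14, 3.14, 3.14, 3.14, 3.14].

## Interface

Orientations are given as a unit quaternion [w, x, y, z].
In Python, from workcell import env gives the robot as it stands. The module is installed in compiled form; this text tells all that it offers.
- The arm moves only by the tool step_arm, never from a script. Its argument "steps" is a list of rows, each a list of 4 numbers: the shift along the tool's x, y, z in mm, then the turn about the tool's z in degrees. A call has exactly 10 rows; each row is the pose to reach, as a shift and turn from the pose commanded when the call began, along the tool's axes at that moment; what a row does not reach only later rows make up. A row lasts 1/10 s, in which the tool goes at most 50 mm and 8.59 degrees, less where a joint would pass 70% of its speed; a pose out of reach is approached as far as the arm can. A call with a gripper value outside its range is refused whole. "fingers" is the opening, from 0 (shut) to 1 (fully open), set as the call begins (left out, the last holds). The fingers move at their own pace and stop on an object; "squeeze" is the grip in N (left out, the last holds). Time passes only in rows, so rows that repeat a pose let the fingers close, or fill a call up. It gives the time, the measured TCP pose, the force, the opening and the grip force at its end, in the units of the state.
- env.read_state(): the state, without advancing time (a new reading comes with each control period).
- env.grab_frame(name): name is "scene" or "top"; returns the picture (384x512x3 uint8, blue, green, red); there is no depth.
- env.camera_model(name): a dict with "intrinsics" (3x3 intrinsics, pixels), "R" (3x3) and "t" (3): a world point X has camera coordinates R X + t. Camera axes: x right, y down, z forward; pixel columns grow to the right and rows downward; lengths in m; the calibration is good to about 2 mm. A picture is of the moment at which its call begins. camera_model takes no time and is no camera call.
- env.close_job(): hands the job in; it is judged then, once.
The state is a dict: "time": time; "qpos": joint angles; "dq": joint speeds; "effort": joint torques, N m; "ee_pos": TCP position; "orientation": TCP orientation; "contact_force": force on the tool from outside, world axes, zero at the start; "ft_torque": the same for the moment, N m; "finger_gap": opening from 0.0 (shut) to 1.0 (fully open); "grasp_force": force on a finger pad.
Only numpy, scipy, OpenCV 4.12 (cv2) and the standard library are available. Lean on these libraries where they do the work, as an engineer would, in place of code of your own. Each camera call takes 0.05 s, during which the arm holds its last target. There are 200 camera calls.

## Working session

There is one attempt and no reset: what is moved stays moved. The work goes in short steps, Python scripts to look and compute and a tool call to move; the robot and the scene stay as the last step left them, time stands still between calls to the robot, and variables do not carry over. Pictures are saved under pics/ and viewed, at most 14 in all, crops included, and the job is handed in when it is done.

Besides the shell and the picture viewer there is one more tool, called after "Call:" as name(argument=value, ...) on one line, values as JSON. step_arm: Moves the arm, as the interface text tells. Its arguments: {"type":"object","properties":{"steps":{"type":"array"},"fingers":{"type":"number"},"squeeze":{"type":"number"}},"required":["steps"]}

```bash
mkdir -p pics
python3 - <<'E'
from workcell import env
import cv2,numpy as np
for n in("scene","top"):
    f=env.grab_frame(n);cv2.imwrite(f"pics/{n}0.png",f)
    c=env.camera_model(n);print(n,np.round(c["intrinsics"],1).tolist(),np.round(c["R"],3).tolist(),np.round(c["t"],3).tolist())
s=env.read_state();print(s,env.tcp_to_tips)
E
```

```text
scene [[353.8, 0.0, 250.2], [0.0, 353.8, 193.6], [0.0, 0.0, 1.0]] [[0.398, 0.917, 0.002], [0.519, -0.224, -0.825], [-0.756, 0.329, -0.566]] [-0.215, -0.21, 1.407]
top [[370.4, 0.0, 249.7], [0.0, 370.4, 195.9], [0.0, 0.0, 1.0]] [[-0.018, -1.0, -0.022], [-0.984, 0.021, -0.178], [0.178, 0.018, -0.984]] [0.036, 0.479, 1.15]
{'time': 0.1, 'qpos': array([ 1.31449665,  0.61583533, -0.01261258,  1.4247623 ,  0.00809884,
        1.10343667, -0.04043966]), 'dq': array([-1.31512888e-05, -1.87907687e-03, -1.83355654e-03, -3.23556278e-03,
        3.63008441e-04, -2.75399911e-03,  5.28968357e-04]), 'effort': array([ 2.42813083e-03, -4.70383000e+01,  2.60530422e-01, -1.71571952e+01,
        1.01211376e-02,  5.90088384e-03, -6.63926684e-06]), 'ee_pos': array([ 0.14789672, -0.63218312,  0.2140379 ]), 'orientation': array([-1.18588313e-03,  9.93404287e-01,  1.14658159e-01, -1.53414348e-04]), 'contact_force': array([1.40575109, 0.44564303, 0.17334061]), 'ft_torque': array([-0.00359544,  0.00048411,  0.0465041 ]), 'grasp_force': 0.0, 'finger_gap': 0.9964887581292825} 0.008
```

View pics/top0.png

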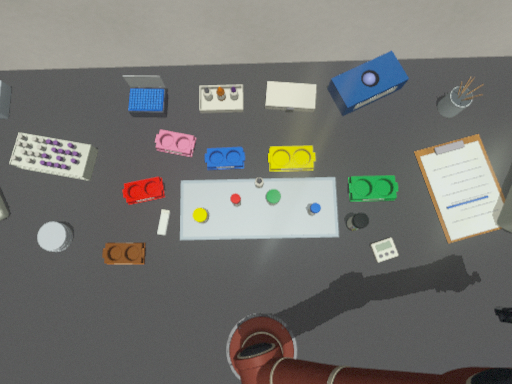

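View pics/scene0.png

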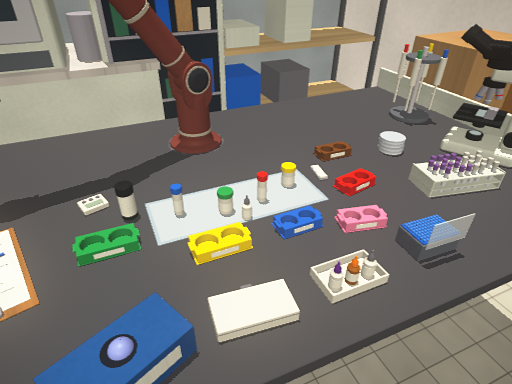

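The top view shows caps at yellow (201,215), red (236,200), green (273,197) and blue (315,209). The dropper is at (259,183) and the vial at (359,221). The racks are yellow (292,158), blue (225,158), red (144,190) and green (373,188), with pink and brown look-alikes. The scene view agrees.

```bash
cat > h.py <<'E'
from workcell import env
import cv2,numpy as np
H={"yellow":(24,35),"green":(45,85),"red":(0,6),"blue":(105,122)}
def ray(n,uv,z):
    c=env.camera_model(n);K,R,t=map(np.array,(c["intrinsics"],c["R"],c["t"]))
    C=-R.T@t; d=R.T@np.linalg.solve(K,[*uv,1.]); return C+d*(z-C[2])/d[2], C, d/np.linalg.norm(d)
def tri(a,b):
    A=0;v=0
    for n,uv in(("top",a),("scene",b)):
        _,C,d=ray(n,uv,0);P=np.eye(3)-np.outer(d,d);A=A+P;v=v+P@C
    return np.linalg.solve(A,v)
def blobs(f,col,amin=25,sat=110):
    h=cv2.cvtColor(f,cv2.COLOR_BGR2HSV);lo,hi=H[col]
    m=cv2.inRange(h,(lo,sat,50),(hi,255,255))
    if col=="red": m|=cv2.inRange(h,(175,sat,50),(180,255,255))
    m=cv2.morphologyEx(m,cv2.MORPH_CLOSE,np.ones((3,3)))
    return [c for c in cv2.findContours(m,cv2.RETR_EXTERNAL,cv2.CHAIN_APPROX_NONE)[0] if cv2.contourArea(c)>=amin]
def cen(c): m=cv2.moments(c);return np.array([m["m10"],m["m01"]])/m["m00"]
E
python3 - <<'E'
from h import *
T,S=cv2.imread("pics/top0.png"),cv2.imread("pics/scene0.png")
for col in H:
    for n,f in(("top",T),("scene",S)):
        for c in blobs(f,col):
            if cv2.contourArea(c)>6000: continue
            u=cen(c); r=cv2.boundingRect(c)
            zz=.02 if cv2.contourArea(c)>350 else (.065 if col in("yellow","green") else .085)
            print(col,n,u.round(1),cv2.contourArea(c),r,"z",zz,ray(n,u,zz)[0][:2].round(3), (np.round(ray(n,cv2.minAreaRect(c)[0],.03)[0][:2],3),np.round(cv2.minAreaRect(c)[1:],1) if 0 else cv2.minAreaRect(c)[2]))
E
```

```text
yellow top [199.6 214.6] 146.0 (193, 208, 15, 14) z 0.065 [0.419 0.185] (array([0.424, 0.189]), 90.0)
yellow top [290.9 158. ] 1098.0 (268, 145, 48, 27) z 0.02 [ 0.609 -0.112] (array([ 0.606, -0.113]), 88.02507019042969)
yellow scene [219.2 242.3] 1688.5 (188, 222, 65, 43) z 0.02 [ 0.62  -0.119] (array([ 0.63, -0.12]), 74.05460357666016)
yellow scene [288.2 167. ] 112.0 (281, 162, 15, 11) z 0.065 [0.425 0.18 ] (array([0.372, 0.21 ]), 90.0)
green top [272.9 195.9] 118.0 (267, 190, 13, 13) z 0.065 [ 0.474 -0.046] (array([ 0.48 , -0.048]), 90.0)
green top [372.2 187.5] 1111.0 (348, 175, 50, 27) z 0.02 [ 0.503 -0.374] (array([ 0.5  , -0.372]), 88.02507019042969)
green scene [106.1 243.8] 1778.5 (72, 223, 69, 44) z 0.02 [ 0.513 -0.38 ] (array([ 0.526, -0.378]), 75.96376037597656)
green scene [224.5 192.5] 143.5 (217, 187, 16, 12) z 0.065 [ 0.479 -0.052] (array([ 0.43 , -0.035]), 90.0)
green scene [116.8  16.6] 56.0 (110, 5, 17, 21) z 0.065 [-2.976  0.035] (array([-3.199,  0.037]), 49.39870071411133)
red top [400.5 376.7] 1604.0 (333, 368, 155, 16) z 0.02 [-0.076 -0.414] (array([-0.07 , -0
[... 1279 characters left out ...]
99353027344)
blue scene [422.3 227.5] 576.5 (401, 214, 45, 31) z 0.02 [0.778 0.394] (array([0.773, 0.396]), 39.289405822753906)
blue scene [297.3 221.3] 1070.0 (271, 205, 52, 34) z 0.02 [0.625 0.103] (array([0.635, 0.095]), 72.89727020263672)
blue scene [175.6 188.6] 98.5 (170, 183, 12, 12) z 0.085 [ 0.436 -0.178] (array([ 0.351, -0.164]), 90.0)
blue scene [241.8  86.1] 1338.5 (225, 63, 36, 47) z 0.02 [-0.509  0.406] (array([-0.483,  0.402]), 87.79740142822266)
blue scene [209.2  67.3] 110.5 (200, 58, 15, 34) z 0.085 [-0.698  0.288] (array([-0.754,  0.294]), 82.87498474121094)
blue scene [163.1  11.7] 296.0 (154, 0, 18, 32) z 0.085 [-2.988  0.516] (array([-3.127,  0.532]), 83.41805267333984)
```

Run:
```python
from h import *
T,S=cv2.imread("pics/top0.png"),cv2.imread("pics/scene0.png")
F={"top":T,"scene":S}
def near(n,col,p): return min(blobs(F[n],col),key=lambda c:np.linalg.norm(cen(c)-p))
for col,a,b in(("yellow",(200,215),(288,167)),("green",(273,196),(224,192)),("red",(235,198),(262,176)),("blue",(315,208),(176,189))):
    print("cap",col,tri(cen(near("top",col,a)),cen(near("scene",col,b))).round(4))
print([ (-np.array(env.camera_model(n)["R"]).T@env.camera_model(n)["t"]).round(3) for n in F])
O=cv2.resize(T[130:240,110:410],None,fx=2.6,fy=2.6,interpolation=cv2.INTER_CUBIC)
for col,a,b,w,d in(("yellow",(291,158),(219,242),34,58),("green",(372,187),(106,244),34,58),("red",(143,190),(355,181),28,46),("blue",(224,158),(297,221),28,46)):
    ct,cs=near("top",col,a),near("scene",col,b)
    P=tri(cen(cv2.convexHull(ct)),cen(cv2.convexHull(cs)))
    pts=np.array([ray("top",p,.03)[0][:2] for p in ct[:,0].astype(float)])
    r=cv2.minAreaRect(pts.astype(np.float32)*1000)
    bx=cv2.boxPoints(r);e=max((bx[1]-bx[0],bx[2]-bx[1]),key=np.linalg.norm)
    yaw=(np.degrees(np.arctan2(e[1],e[0]))-90+90)%180-90
    farx=r[0][0]+min(r[1])/2 - (76 if d==58 else 64)/2
    print("rack",col,P.round(4),"rect",np.round(r[0]),np.round(r[1]),"yaw",round(yaw,1),"x from far edge",round(farx))
    c=env.camera_model("top");y=np.radians(yaw)
    for s in(1,-1):
        X=np.array([P[0]-s*np.sin(y)*w/1e3,P[1]+s*np.cos(y)*w/1e3,.03])
        ring=np.array([X+[d/2e3*np.cos(t),d/2e3*np.sin(t),0] for t in np.linspace(0,6.3,30)])
        q=np.array(c["R"])@ring.T+np.array(c["t"])[:,None];q=(np.array(c["intrinsics"])@q);q=(q[:2]/q[2]).T
        cv2.polylines(O,[np.int32((q-[110,130]+.5)*2.6)],False,(255,0,255),1)
cv2.imwrite("pics/o1.png",O)
```

```text
cap yellow [0.4192 0.1846 0.0613]
cap green [ 0.4743 -0.0482  0.0613]
cap red [0.4654 0.0706 0.0821]
cap blue [ 0.4312 -0.1758  0.0816]
[array([0.266, 0.005, 1.217]), array([ 1.258, -0.313,  0.623])]
rack yellow [ 0.6113 -0.1151  0.0116] rect [ 606. -113.] [ 88. 157.] yaw 0.6 x from far edge 612
rack green [ 0.5032 -0.3792  0.0109] rect [ 500. -373.] [ 85. 159.] yaw 0.8 x from far edge 504
rack red [0.5114 0.3813 0.0122] rect [508. 379.] [ 76. 137.] yaw 10.3 x from far edge 514
rack blue [0.6163 0.1094 0.0119] rect [612. 111.] [134.  76.] yaw -1.3 x from far edge 618
```

View pics/o1.png

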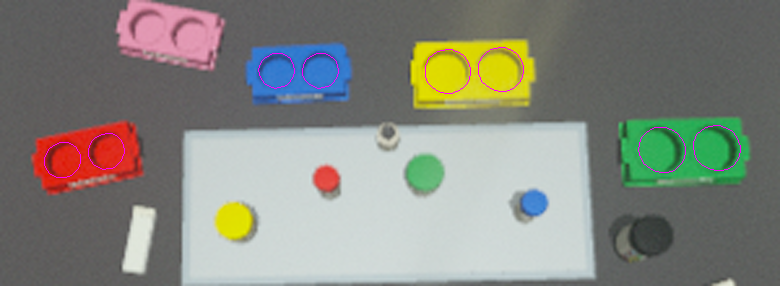

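The projected well rims sit on the real wells, and the triangulated caps come out at heights 0.061 and 0.082, which matches the given sizes. I'll move now, blue tube first.

Call:
step_arm(steps=[[15, -15, 0, 1], [50, -50, 0, 3], [85, -85, 0, 5], [120, -120, 0, 7], [155, -155, 0, 9], [190, -190, 0, 11], [225, -225, 0, 13.2], [260, -260, 0, 13.2], [290, -290, 0, 13.2], [310, -310, 0, 13.2]], fingers=0.65, squeeze=30)

```text
time: 1.1
ee_pos: [0.3807, -0.2567, 0.215]
orientation: [-0.001, 1.0, 0.002, 0.0]
contact_force: [-0.2, -1.0, -0.5]
finger_gap: 0.648
grasp_force: 0.0
```

Call:
step_arm(steps=[[20, -32, 0, 0], [40, -64, 0, 0], [51, -83, 0, 0], [52, -85, 15, 0], [52, -85, 40, 0], [52, -85, 70, 0], [52, -85, 100, 0], [52, -85, 125, 0], [52, -85, 140, 0], [52, -85, 145, 0]])

```text
time: 2.1
ee_pos: [0.43, -0.1749, 0.0684]
orientation: [-0.001, 1.0, -0.0, -0.002]
contact_force: [0.4, -0.5, -0.5]
finger_gap: 0.65
grasp_force: 0.0
```

Call:
step_arm(steps=[[0, 0, 0, 0], [0, 0, 0, 0], [0, 0, 0, 0], [0, 0, 0, 0], [0, 0, 0, 0], [0, 0, 0, 0], [0, 0, 0, 0], [0, 0, 0, 0], [0, 0, 0, 0], [0, 0, 0, 0]], fingers=0)

```text
time: 3.1
ee_pos: [0.4319, -0.1756, 0.0708]
orientation: [0.0, 1.0, -0.0, 0.001]
contact_force: [-0.3, 1.1, 5.4]
finger_gap: 0.339
grasp_force: 30.2
```

Call:
step_arm(steps=[[0, 0, -8, 0], [0, 0, -30, 0], [0, 0, -60, 0], [0, 0, -90, 0], [5, -7, -105, 0], [25, -35, -110, 0], [50, -70, -110, 0], [76, -105, -110, 0], [102, -141, -110, 0], [128, -177, -110, 0]])

```text
time: 4.1
ee_pos: [0.5598, 0.0028, 0.1802]
orientation: [0.0, 1.0, -0.0, -0.0]
contact_force: [0.9, -1.0, -1.0]
finger_gap: 0.339
grasp_force: 29.7
```

Call:
step_arm(steps=[[25, -35, 0, 0], [44, -61, 0, 0], [54, -75, 0, 0], [57, -79, 0, 0], [57, -80, 0, 0], [57, -80, 15, 0], [57, -80, 35, 0], [57, -80, 50, 0], [57, -80, 60, 0], [57, -80, 60, 0]])

```text
time: 5.1
ee_pos: [0.6149, 0.0797, 0.1188]
orientation: [0.001, 1.0, -0.001, -0.002]
contact_force: [-0.0, 0.7, 0.6]
finger_gap: 0.336
grasp_force: 29.7
```

Run:
```python
from h import *
for n,(x,y) in(("top",(120,110)),("scene",(80,110))):
    f=env.grab_frame(n);cv2.imwrite(f"pics/{n}1.png",f)
T,S=cv2.imread("pics/top1.png"),cv2.imread("pics/scene1.png")
cv2.imwrite("pics/a1.png",np.hstack([cv2.resize(T[120:240,170:310],None,fx=2.8,fy=2.8),cv2.resize(S[130:250,220:360],None,fx=2.8,fy=2.8)]))
print(env.read_state()["ee_pos"])
```

```text
[0.61662106 0.08064392 0.12066325]
```

View pics/a1.png

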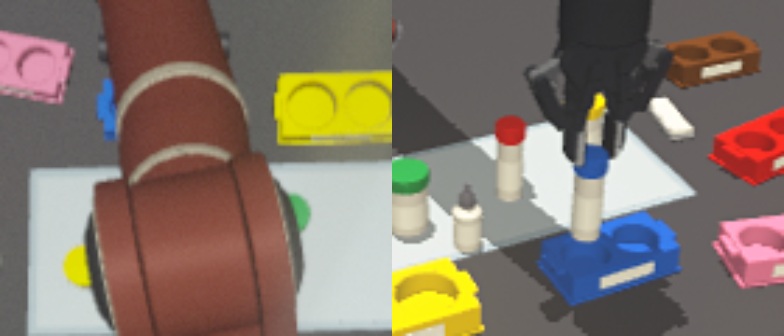

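The tube is upright over the blue rack's near well at about (587,240) in the crop. Next I lower it and release.

Call:
step_arm(steps=[[0, 0, 5, 0], [0, 0, 12, 0], [0, 0, 20, 0], [0, 0, 28, 0], [0, 0, 34, 0], [0, 0, 39, 0], [0, 0, 42, 0], [0, 0, 43, 0], [0, 0, 43, 0], [0, 0, 43, 0]])

```text
time: 6.2
ee_pos: [0.6167, 0.0815, 0.0774]
orientation: [-0.0, 1.0, -0.0, 0.0]
contact_force: [0.4, 0.0, -1.6]
finger_gap: 0.334
grasp_force: 29.7
```

Call:
step_arm(steps=[[0, 0, 0, 0], [0, 0, 0, 0], [0, 0, 0, 0], [0, 0, 0, 0], [0, 0, 0, 0], [0, 0, -10, 0], [0, 0, -35, 0], [0, 0, -70, 0], [0, 0, -105, 0], [0, 0, -130, 0]], fingers=0.65)

```text
time: 7.2
ee_pos: [0.6175, 0.0816, 0.2107]
orientation: [-0.0, 1.0, -0.0, 0.002]
contact_force: [0.3, 0.2, -0.5]
finger_gap: 0.651
grasp_force: 0.0
```

Call:
step_arm(steps=[[-15, 1, 0, 0], [-50, 4, 0, 0], [-90, 7, 0, 0], [-125, 9, 0, 0], [-145, 10, 0, 0], [-151, 10, 0, 0], [-151, 10, 20, 0], [-151, 10, 50, 0], [-151, 10, 80, 0], [-151, 10, 100, 0]])

```text
time: 8.2
ee_pos: [0.4664, 0.0716, 0.1059]
orientation: [-0.0, 1.0, -0.0, 0.0]
contact_force: [-0.2, 0.0, -0.3]
finger_gap: 0.648
grasp_force: 0.0
```

Call:
step_arm(steps=[[0, 0, 15, 0], [0, 0, 30, 0], [0, 0, 37, 0], [0, 0, 37, 0], [0, 0, 37, 0], [0, 0, 37, 0], [0, 0, 37, 0], [0, 0, 37, 0], [0, 0, 37, 0], [0, 0, 37, 0]])

```text
time: 9.2
ee_pos: [0.4656, 0.0716, 0.0703]
orientation: [-0.0, 1.0, -0.0, 0.0]
contact_force: [-0.2, -0.1, 0.2]
finger_gap: 0.648
grasp_force: 0.0
```

Call:
step_arm(steps=[[0, 0, 0, 0], [0, 0, 0, 0], [0, 0, 0, 0], [0, 0, 0, 0], [0, 0, 0, 0], [0, 0, 0, 0], [0, 0, 0, 0], [0, 0, 0, 0], [0, 0, 0, 0], [0, 0, 0, 0]], fingers=0)

```text
time: 10.2
ee_pos: [0.4657, 0.0716, 0.0703]
orientation: [-0.0, 1.0, -0.0, 0.0]
contact_force: [0.1, -0.4, 5.3]
finger_gap: 0.337
grasp_force: 29.7
```

Call:
step_arm(steps=[[0, 0, -8, 0], [0, 0, -30, 0], [0, 0, -60, 0], [0, 0, -90, 0], [1, -7, -105, 0], [6, -35, -110, 0], [14, -75, -110, 0], [21, -118, -110, 0], [29, -160, -110, 0], [36, -200, -110, 0]])

```text
time: 11.2
ee_pos: [0.5011, 0.2733, 0.18]
orientation: [0.0, 1.0, -0.0, -0.001]
contact_force: [0.9, 0.3, -1.4]
finger_gap: 0.335
grasp_force: 29.7
```

Call:
step_arm(steps=[[7, -38, 0, 0], [12, -65, 0, 0], [14, -78, 0, 0], [15, -81, 0, 0], [15, -82, 0, 0], [15, -82, 15, 0], [15, -82, 35, 0], [15, -82, 50, 0], [15, -82, 60, 0], [15, -82, 60, 0]])

```text
time: 12.2
ee_pos: [0.5162, 0.351, 0.1189]
orientation: [0.002, 1.0, -0.001, -0.001]
contact_force: [-0.8, 0.1, 0.5]
finger_gap: 0.34
grasp_force: 29.8
```

Run:
```python
from h import *
T,S=env.grab_frame("top"),env.grab_frame("scene")
cv2.imwrite("pics/a2.png",np.hstack([cv2.resize(T[120:240,100:240],None,fx=2.8,fy=2.8),cv2.resize(S[110:250,260:400],None,fx=2.8,fy=2.4)]))
print(env.read_state()["ee_pos"])
```

```text
[0.51718245 0.35278306 0.12071402]
```

View pics/a2.png

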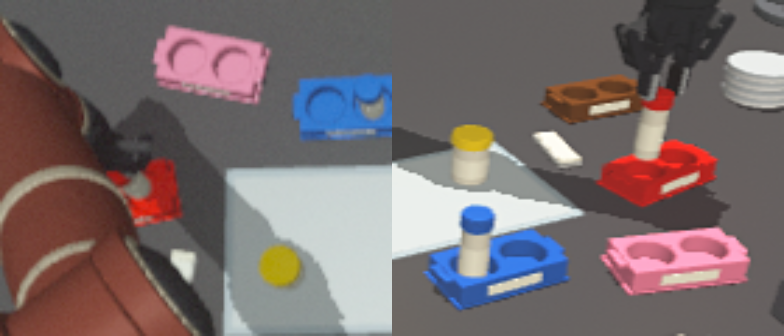

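The blue tube stands in its rack. The red tube is over the red rack's near well (about (645,160) in the right crop), so I lower it.

Call:
step_arm(steps=[[0, 0, 5, 0], [0, 0, 12, 0], [0, 0, 20, 0], [0, 0, 28, 0], [0, 0, 34, 0], [0, 0, 39, 0], [0, 0, 42, 0], [0, 0, 43, 0], [0, 0, 43, 0], [0, 0, 43, 0]])

```text
time: 13.3
ee_pos: [0.5168, 0.3537, 0.0775]
orientation: [-0.0, 1.0, -0.0, 0.0]
contact_force: [-0.6, 0.6, -0.6]
finger_gap: 0.336
grasp_force: 29.8
```

Call:
step_arm(steps=[[0, 0, 0, 0], [0, 0, 0, 0], [0, 0, 0, 0], [0, 0, 0, 0], [0, 0, 0, 0], [0, 0, -10, 0], [0, 0, -35, 0], [0, 0, -70, 0], [0, 0, -105, 0], [0, 0, -130, 0]], fingers=0.8)

```text
time: 14.3
ee_pos: [0.5174, 0.3542, 0.2108]
orientation: [-0.001, 1.0, -0.0, 0.002]
contact_force: [0.7, -0.1, 0.5]
finger_gap: 0.798
grasp_force: 0.0
```

Call:
step_arm(steps=[[-10, 17, 0, 0], [-30, 52, 0, 0], [-52, 90, 0, 0], [-74, 128, 0, 0], [-90, 156, 0, 0], [-97, 167, 0, 0], [-98, 169, 15, 0], [-98, 169, 45, 0], [-98, 169, 80, 0], [-98, 169, 110, 0]])

```text
time: 15.3
ee_pos: [0.4195, 0.1858, 0.0966]
orientation: [-0.001, 1.0, 0.0, 0.001]
contact_force: [0.3, -0.6, -1.0]
finger_gap: 0.8
grasp_force: 0.0
```

Call:
step_arm(steps=[[0, 0, 15, 0], [0, 0, 30, 0], [0, 0, 42, 0], [0, 0, 48, 0], [0, 0, 48, 0], [0, 0, 48, 0], [0, 0, 48, 0], [0, 0, 48, 0], [0, 0, 48, 0], [0, 0, 48, 0]])

```text
time: 16.3
ee_pos: [0.4187, 0.1846, 0.0494]
orientation: [-0.0, 1.0, -0.0, 0.0]
contact_force: [-0.3, 0.4, -0.3]
finger_gap: 0.801
grasp_force: 0.0
```

Call:
step_arm(steps=[[0, 0, 0, 0], [0, 0, 0, 0], [0, 0, 0, 0], [0, 0, 0, 0], [0, 0, 0, 0], [0, 0, 0, 0], [0, 0, 0, 0], [0, 0, 0, 0], [0, 0, 0, 0], [0, 0, 0, 0]], fingers=0)

```text
time: 17.3
ee_pos: [0.4186, 0.1847, 0.0495]
orientation: [-0.0, 1.0, -0.0, 0.0]
contact_force: [-0.6, 0.3, 5.3]
finger_gap: 0.506
grasp_force: 29.9
```

Call:
step_arm(steps=[[0, 0, -8, 0], [0, 0, -30, 0], [0, 0, -65, 0], [0, 0, -100, 0], [5, 7, -116, 0], [22, 30, -120, 0], [46, 63, -120, 0], [72, 99, -120, 0], [98, 135, -120, 0], [124, 171, -120, 0]])

```text
time: 18.3
ee_pos: [0.5429, 0.012, 0.1693]
orientation: [-0.0, 1.0, -0.0, -0.0]
contact_force: [0.4, 0.1, -0.6]
finger_gap: 0.504
grasp_force: 30.7
```

Call:
step_arm(steps=[[26, 36, 0, 0], [49, 67, 0, 0], [63, 87, 0, 0], [68, 94, 0, 0], [69, 95, 0, 0], [69, 95, 15, 0], [69, 95, 40, 0], [69, 95, 60, 0], [69, 95, 70, 0], [69, 95, 70, 0]])

```text
time: 19.3
ee_pos: [0.6097, -0.0795, 0.0979]
orientation: [-0.001, 1.0, 0.001, -0.002]
contact_force: [-0.3, 0.2, -1.1]
finger_gap: 0.506
grasp_force: 30.7
```

Run:
```python
from h import *
T,S=env.grab_frame("top"),env.grab_frame("scene")
cv2.imwrite("pics/a3.png",np.hstack([cv2.resize(T[120:240,190:330],None,fx=2.8,fy=2.8),cv2.resize(S[110:280,160:380],None,fx=1.98,fy=1.98)[:336]]))
print(env.read_state()["ee_pos"])
```

```text
[ 0.6117449  -0.08049934  0.09994302]
```

View pics/a3.png

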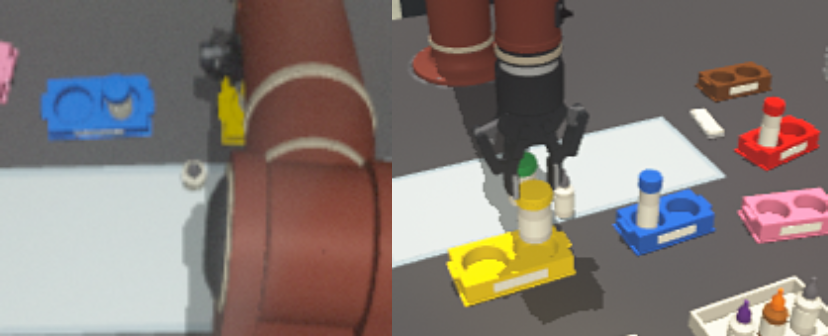

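Blue and red both stand in their racks. The yellow pot is upright over the yellow rack's +y well (about (533,240) in the crop), so I lower it.

Call:
step_arm(steps=[[0, 0, 5, 0], [0, 0, 12, 0], [0, 0, 20, 0], [0, 0, 28, 0], [0, 0, 34, 0], [0, 0, 39, 0], [0, 0, 42, 0], [0, 0, 43, 0], [0, 0, 43, 0], [0, 0, 43, 0]])

```text
time: 20.4
ee_pos: [0.6116, -0.0816, 0.0564]
orientation: [0.0, 1.0, -0.0, 0.0]
contact_force: [-0.7, -0.2, -0.9]
finger_gap: 0.502
grasp_force: 30.7
```

Call:
step_arm(steps=[[0, 0, 0, 0], [0, 0, 0, 0], [0, 0, 0, 0], [0, 0, 0, 0], [0, 0, 0, 0], [0, 0, -10, 0], [0, 0, -35, 0], [0, 0, -70, 0], [0, 0, -105, 0], [0, 0, -130, 0]], fingers=0.75)

```text
time: 21.4
ee_pos: [0.6124, -0.0816, 0.1896]
orientation: [0.0, 1.0, -0.0, 0.002]
contact_force: [1.1, -0.0, 0.1]
finger_gap: 0.75
grasp_force: 0.0
```

Run:
```python
from h import *
T,S=cv2.imread("pics/top0.png"),cv2.imread("pics/scene0.png")
print("dropper",tri((259.2,181.5),(247,199)).round(3), "vial",tri((360.8,220.4),(125,190)).round(3))
```

```text
dropper [ 0.523 -0.003  0.058] vial [ 0.389 -0.308  0.086]
```

Call:
step_arm(steps=[[-12, -3, 0, 0], [-40, -10, 0, 0], [-75, -18, 0, 0], [-108, -26, 0, 0], [-130, -31, 0, 0], [-137, -33, 0, 0], [-137, -33, 10, 0], [-137, -33, 35, 0], [-137, -33, 65, 0], [-137, -33, 85, 0]])

```text
time: 22.4
ee_pos: [0.4755, -0.0488, 0.0991]
orientation: [0.0, 1.0, -0.0, -0.0]
contact_force: [0.0, -0.2, -0.4]
finger_gap: 0.751
grasp_force: 0.0
```

Call:
step_arm(steps=[[0, 0, 15, 0], [0, 0, 30, 0], [0, 0, 44, 0], [0, 0, 52, 0], [0, 0, 52, 0], [0, 0, 52, 0], [0, 0, 52, 0], [0, 0, 52, 0], [0, 0, 52, 0], [0, 0, 52, 0]])

```text
time: 23.4
ee_pos: [0.4746, -0.0485, 0.0495]
orientation: [0.0, 1.0, -0.0, 0.0]
contact_force: [0.2, 0.4, -0.4]
finger_gap: 0.748
grasp_force: 0.0
```

Call:
step_arm(steps=[[0, 0, 0, 0], [0, 0, 0, 0], [0, 0, 0, 0], [0, 0, 0, 0], [0, 0, 0, 0], [0, 0, 0, 0], [0, 0, 0, 0], [0, 0, 0, 0], [0, 0, 0, 0], [0, 0, 0, 0]], fingers=0)

```text
time: 24.4
ee_pos: [0.4746, -0.0484, 0.0497]
orientation: [-0.0, 1.0, -0.0, 0.0]
contact_force: [-1.1, 0.6, 5.4]
finger_gap: 0.503
grasp_force: 29.8
```

Call:
step_arm(steps=[[0, 0, -8, 0], [0, 0, -30, 0], [0, 0, -65, 0], [0, 0, -100, 0], [2, 10, -116, 0], [6, 35, -120, 0], [10, 75, -120, 0], [14, 118, -120, 0], [18, 160, -120, 0], [22, 200, -120, 0]])

```text
time: 25.4
ee_pos: [0.4958, -0.2504, 0.1693]
orientation: [0.0, 1.0, -0.001, -0.0]
contact_force: [0.8, 0.8, -0.8]
finger_gap: 0.505
grasp_force: 30.8
```

Call:
step_arm(steps=[[3, 40, 0, 0], [5, 72, 0, 0], [6, 89, 0, 0], [6, 95, 0, 0], [6, 96, 0, 0], [6, 96, 15, 0], [6, 96, 40, 0], [6, 96, 60, 0], [6, 96, 70, 0], [6, 96, 70, 0]])

```text
time: 26.4
ee_pos: [0.502, -0.3418, 0.0979]
orientation: [-0.002, 1.0, 0.001, -0.001]
contact_force: [0.5, -0.1, -1.3]
finger_gap: 0.504
grasp_force: 30.8
```

Run:
```python
from h import *
T,S=env.grab_frame("top"),env.grab_frame("scene")
cv2.imwrite("pics/a4.png",np.hstack([cv2.resize(T[120:240,300:440],None,fx=2.8,fy=2.8),cv2.resize(S[110:280,60:280],None,fx=1.98,fy=1.98)[:336]]))
print(env.read_state()["ee_pos"])
```

```text
[ 0.50315011 -0.34371663  0.09995056]
```

View pics/a4.png

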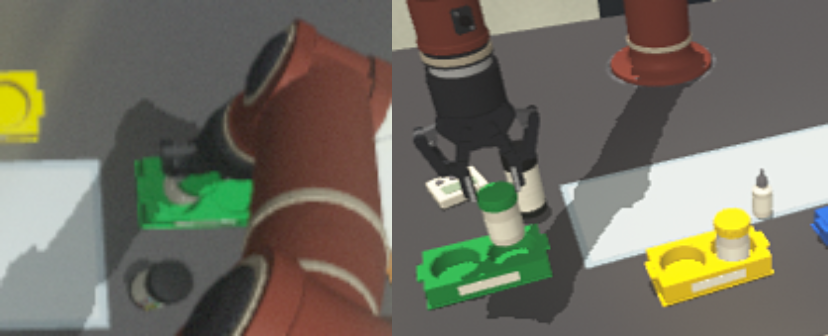

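The green pot is upright over the +y well (about (508,245) in the crop). Yellow is seated, and the vial and dropper haven't moved.

Call:
step_arm(steps=[[0, 0, 5, 0], [0, 0, 12, 0], [0, 0, 20, 0], [0, 0, 28, 0], [0, 0, 34, 0], [0, 0, 39, 0], [0, 0, 42, 0], [0, 0, 43, 0], [0, 0, 43, 0], [0, 0, 43, 0]])

```text
time: 27.5
ee_pos: [0.5025, -0.3446, 0.0564]
orientation: [0.0, 1.0, -0.0, 0.0]
contact_force: [0.6, 0.0, -0.7]
finger_gap: 0.501
grasp_force: 30.7
```

Call:
step_arm(steps=[[0, 0, 0, 0], [0, 0, 0, 0], [0, 0, 0, 0], [0, 0, 0, 0], [0, 0, 0, 0], [0, 0, -10, 0], [0, 0, -35, 0], [0, 0, -70, 0], [0, 0, -105, 0], [0, 0, -130, 0]], fingers=0.75)

```text
time: 28.5
ee_pos: [0.5031, -0.345, 0.1896]
orientation: [0.001, 1.0, -0.0, 0.002]
contact_force: [0.2, 0.5, 0.2]
finger_gap: 0.752
grasp_force: 0.0
```

Call:
step_arm(steps=[[0, 10, -5, 0], [0, 40, -20, 0], [0, 80, -30, 0], [0, 120, -30, 0], [0, 150, -30, 0], [0, 170, -30, 0], [0, 175, -30, 0], [0, 175, -30, 0], [0, 175, -30, 0], [0, 175, -30, 0]])

```text
time: 29.5
ee_pos: [0.5031, -0.5176, 0.2163]
orientation: [-0.001, 1.0, 0.001, 0.0]
contact_force: [0.9, 0.0, -0.4]
finger_gap: 0.745
grasp_force: 0.0
```

Run:
```python
from h import *
T,S=env.grab_frame("top"),env.grab_frame("scene")
cv2.imwrite("pics/a5.png",np.hstack([cv2.resize(T[120:240,110:410],(400,160)),cv2.resize(S[140:268,60:380],(400,160))]))
for col,r,z in(("yellow",(.612,-.115),.068),("green",(.5035,-.378),.068),("red",(.512,.381),.088),("blue",(.617,.109),.088)):
    for n,f in(("top",T),("scene",S)):
        print(col,n,[(cen(c).round(),cv2.contourArea(c)) for c in blobs(f,col) if 30<cv2.contourArea(c)<2500])
```

```text
yellow top [(array([291., 158.]), 1094.0)]
yellow scene [(array([220., 241.]), 1828.0)]
green top [(array([372., 187.]), 1100.0)]
green scene [(array([107., 242.]), 1949.5), (array([117.,  15.]), 70.0)]
red top [(array([490., 227.]), 1197.0), (array([143., 190.]), 844.5), (array([505., 180.]), 703.5)]
red scene [(array([355., 180.]), 690.5), (array([139.,  14.]), 1006.0), (array([5., 3.]), 70.0)]
blue top [(array([225., 158.]), 773.0), (array([146.,  99.]), 727.0), (array([369.,  80.]), 2255.5)]
blue scene [(array([422., 228.]), 576.5), (array([299., 222.]), 893.0), (array([290., 201.]), 98.0), (array([242.,  86.]), 1338.5), (array([211.,  70.]), 82.0), (array([163.,  10.]), 231.5)]
```

View pics/a5.png

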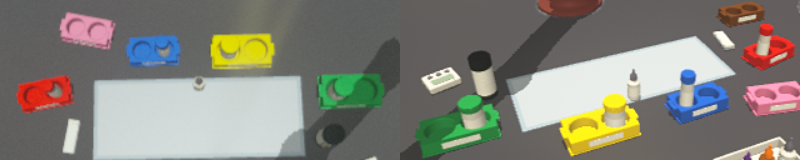

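All four specimens stand upright in the right racks, and the vial and dropper are where they started. I'm handing the job in.

```bash
python3 -c "
from workcell import env
print(env.close_job())"
```

```text
the job is handed in; nothing more can be done
None
```

All four specimens stand upright and released in wells of their matching racks, the vial and dropper bottle look unmoved in the last pictures, and the job was handed in at about 30 s; no verdict came back.

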